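# Run the press-down food chopper

## Robot

A 7-joint arm with a two-finger parallel gripper is mounted at the origin on the work surface. World frame = base frame: x ahead of the robot, y to its left, z up, the work surface at z = 0. Lengths are in m, angles in rad, forces in N, time in s.
With the tool pointing down it reaches from about 0.425 to 0.875 m from the base axis. Payload 9.9 kg.
Tool frame: the origin (TCP) lies on the centre line of the jaws, within the pads' length; the fingertips stand 22 mm ahead of it and the grasp point (between the pads) lies 3 mm ahead of it; z points along the fingers, y is the line along which they close (so a half turn about z gives the same grasp; the last joint's range is limited). The gripper opens to 85 mm and grips with 20 to 120 N. Pads are 22 mm wide; open, the fingers measure 114 mm over their backs; the gripper's body (76 mm by 85 mm) begins 54 mm behind the grasp point. The pads swing forward as they close: fully open they stand 13 mm farther back than shut.
Start: joints at [1.262, 0.576, 0.025, 1.437, -0.015, 1.129, -0.057], TCP at [0.15, -0.658, 0.253] pointing down, gripper open.
Joint ranges: [-2.76, 2.76], [-0.34, 2.15], [-1.52, 1.57], [0.19, 2.46], [-1.09, 4.23], [0.17, 1.99], [-2.82, 2.82]. Speed limits (rad/s): [2.22, 2.22, 3.01, 3.01, 3.14, 3.14, 3.14].

## Interface

Orientations are given as a 3x3 rotation matrix whose columns are the frame's x, y, z axes.
In Python, from station import * gives the robot as it stands.
- The arm moves only by the tool play_rows, never from a script. Its argument "deltas" is a list that holds one entry, the list of rows, each a list of 7 numbers: the finger opening in mm, from 0 to 85.4, then the shift along the tool's x, y, z in mm, then the turn, a rotation vector about the tool's x, y, z in degrees. In form: [[[claw, tx, ty, tz, ax, ay, az], ...]]. A call has 1 to 10 rows; each row is the pose to reach, as a shift and turn from the pose commanded when the call began, along the tool's axes at that moment; what a row does not reach only later rows make up. A row lasts 1/8 s, in which the tool goes at most 62.5 mm and 10.7 degrees, less where a joint would pass 70% of its speed; a pose out of reach is approached as far as the arm can. A call with a gripper value outside its range is refused whole. The fingers move at their own pace and stop on an object; the grip force is fixed at half the most. Time passes only in rows, so rows that repeat a pose let the fingers close. It gives the time, the measured TCP pose, the force, the opening and the grip force at its end, in the units of the state.
- read_state(): the state, without advancing time (a new reading comes with each control period).
- capture(name): name is "scene" or "top" or "wrist"; returns (picture, depth): 400x640x3 uint8, red, green, blue; 400x640 float32, m along the optical axis (not along the pixel's ray), 0 where there is no reading.
- camera_params(name): a dict with "fovy" (degrees; the focal length in pixels is half the picture's height over the tangent of half this angle, whatever the lens; pixels are square), "cx", "cy" (the principal point, pixels), "k1" (the pictures are not rectified: a ray, as slopes to the right and down, at radius r is drawn at 1 + k1 r^2 times it, then the intrinsics apply), "camera_from_world" (4x4, takes a point from world to camera coordinates); the wrist camera has in their place "hand_eye" (4x4, takes a point from camera to tool coordinates, whose origin is the TCP and whose axes are the flange's). Camera axes: x right, y down, z forward; pixel columns grow to the right and rows downward; lengths in m; the calibration is good to about 2 mm. A picture is of the moment at which its call begins: read the wrist's pose just before it. camera_params takes no time and is no camera call.
- finish_job(): hands the job in; it is judged then, once.
The state is a dict: "time_s": time; "joints": joint angles; "qd": joint speeds; "joint_torque": joint torques, N m; "eef_pos": TCP position; "tcp_rot": TCP orientation; "force": force on the tool from outside, world axes, zero at the start; "ft_torque": the same for the moment, N m; "gripper_width": finger opening in m; "gripper_force": force on a finger pad.
Only numpy, scipy, OpenCV 4.12 (cv2) and the standard library are available. Lean on these libraries where they do the work, as an engineer would, in place of code of your own. Each camera call takes 0.05 s, during which the arm holds its last target. There are 200 camera calls.

## Task

Of the two covers lying on the table, fit the chopper's own one, the large green cover that matches the green-banded steel bowl, squarely on the bowl, with its flange resting on the rim. With the fingers on the cover, press cover and bowl half-way down, until the black collar of the base stands level with the yellow band under the bowl (white band sunk out of sight, red band still showing), and finish while holding it there: do not let go. Leave the blue cover, the blue bowl, the oil bottle and the mug where they stand.

Things in the scene. Friction and masses are not known exactly. Their poses are not given: they have to be found in the camera images.
- green_cover_knob (a point): Centre of the black knob of the loose green cover, lying knob up. Knob: upright cylinder, 36 mm diameter, its top 19 mm above this point, its foot 18 mm below. Cover: round, flange 132 mm diameter, from 20 to 26 mm below this point, over a plug 108 mm diameter, 12 mm deep, lower edge chamfered; underside 38 mm below this point. 0.13 to 0.23 kg. z points up along the knob.
- blue_cover_knob (a point): Centre of the black knob on the loose blue cover, which is of the same shape and knob but only 104 mm in diameter. It is too small for the chopper; it stays where it is, at either the near or the far place between the bowls.
- bowl_rim (a point): Centre of the chopper bowl's mouth, level with the rim, 165 mm above the table when up; sinks with the bowl. Steel bowl 124 mm diameter (127 at its green band), 116 mm inside, deep enough for the cover's plug. With the cover seated, flange on the rim, the knob's centre is 26 mm above this point. Below it a white motor base, 160 mm square, 70 mm high, fixed to the table. z points up.
- bowl (a joint): How far the bowl is pressed down into its base, m: 0 up, 0.024 at the stop. Sprung, comes back up: it yields at 5 N, then 0.5 N per mm (11 N at 12 mm, 17 N at the stop; the cover's 1.3 to 2.3 N weight helps). The sleeve under the bowl has three 8 mm bands that sink in turn into the black collar of the base: white (0-0.008), yellow (0.008-0.016), red (0.016-0.024).
- blue_bowl: Blue ceramic bowl, empty, 100 mm in diameter, 65 mm high, a bystander on the other side of the table from the chopper. Origin at the centre of its underside.
- oil_bottle: Green glass oil bottle, 60 mm in diameter, 190 mm high, a bystander at the far left or far right. Origin at the centre of its underside.
- mug: White mug, 76 mm in diameter, 85 mm high, with a handle, a bystander at the far left or far right. Origin at the centre of its underside.

How it is judged:
By the outcome, as a careful person would: the job done as asked, in the order asked, and still so for the second after the job is handed in, while the arm keeps its last pose, push and grip.
It also fails if it takes over 45 s, if anything falls off the work surface, if the arm or the gripper's body presses on something with over 40 N, if the wrist force passes 120 N, or if a joint passes its speed limit or range.

## Working session

There is one attempt and no reset: what is moved stays moved. The work goes in short steps, Python scripts to look and compute and a tool call to move; the robot and the scene stay as the last step left them, time stands still between calls to the robot, and variables do not carry over. Pictures are saved under pics/ and viewed, at most 10 in all, crops included, and the job is handed in when it is done.

Besides the shell and the picture viewer there is one more tool, called after ">>>" by a JSON object that holds its "method" and its "body". play_rows: Moves the arm, as the interface text tells. Its arguments: {"type":"object","properties":{"deltas":{"type":"array","items":{"type":"array","items":{"type":"array","items":{"type":"number"}}}}},"required":["deltas"]}

```bash
mkdir -p pics
cat > h.py <<'E'
from station import *
import numpy as np, cv2
def pix2world(name,u,v,d=None,z=None,st=None):
    p=camera_params(name); f=200/np.tan(np.radians(p["fovy"])/2)
    a=np.array([(u-p["cx"])/f,(v-p["cy"])/f]); b=a.copy()
    for _ in range(20): b=a/(1+p["k1"]*(b@b))
    r=np.array([b[0],b[1],1.])
    if name=="wrist":
        T=np.eye(4);T[:3,:3]=np.array(st["tcp_rot"]);T[:3,3]=st["eef_pos"];W=T@np.array(p["hand_eye"])
    else: W=np.linalg.inv(np.array(p["camera_from_world"]))
    R=W[:3,:3]@r
    if d is None: d=(z-W[2,3])/R[2]
    return W[:3,3]+R*d
E
python3 - <<'E'
from h import *
s=read_state(); print(s["eef_pos"],np.round(s["tcp_rot"],3),s["gripper_width"])
ims=[]
for n in("scene","top"):
    im,d=capture(n); np.save(n+"_d.npy",d); cv2.imwrite(f"pics/{n}0.png",im[:,:,::-1])
    print(n,camera_params(n))
E
```

```text
[ 0.15037094 -0.65761531  0.25245125] [[ 0.975  0.223 -0.   ]
 [ 0.223 -0.975  0.002]
 [-0.    -0.002 -1.   ]] 0.0852242339004144
scene {'fovy': 50.070720794265696, 'cx': 320.2748390586017, 'cy': 198.61262390970933, 'k1': -0.05559214858051317, 'camera_from_world': array([[-0.04294681,  0.99882523,  0.02244396,  0.03926208],
       [ 0.66009227,  0.04523095, -0.74982155, -0.31650154],
       [-0.74995585, -0.01738736, -0.66125933,  1.55527573],
       [ 0.        ,  0.        ,  0.        ,  1.        ]])}
top {'fovy': 49.49802304955443, 'cx': 315.0704265446571, 'cy': 207.3167926441009, 'k1': -0.027473142404509442, 'camera_from_world': array([[-0.00452128, -0.99998381,  0.00345519,  0.01618677],
       [-0.99099681,  0.00401824, -0.13382516,  0.60948951],
       [ 0.13380911, -0.00402914, -0.99099893,  1.05690859],
       [ 0.        ,  0.        ,  0.        ,  1.        ]])}
```

View pics/top0.png

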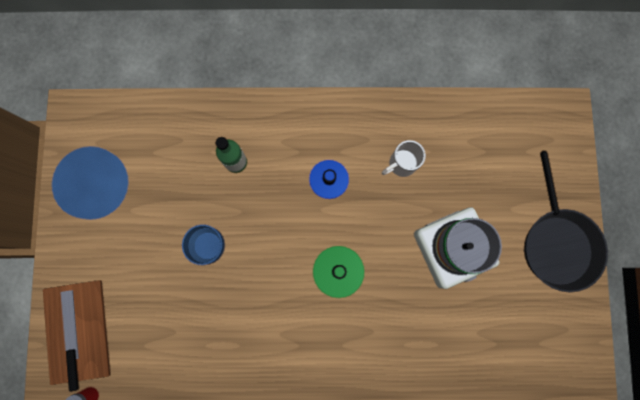

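View pics/scene0.png

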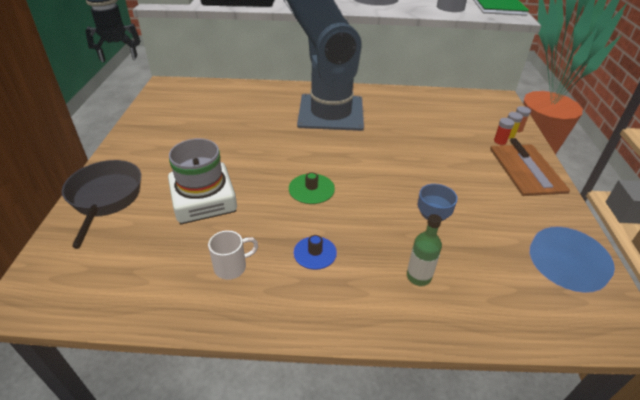

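The top view shows the green cover's knob at (339,272), the blue one at (329,177), and the chopper rim around (473,245). Next I'll take enlarged crops and compute positions.

Run:
```python
from h import *
im=cv2.imread("pics/top0.png"); 
a=cv2.resize(im[235:305,300:380],None,fx=7,fy=7,interpolation=cv2.INTER_CUBIC)[:490]
b=cv2.resize(im[205:290,410:510],None,fx=5.76,fy=5.76,interpolation=cv2.INTER_CUBIC)[:490]
c=cv2.resize(np.hstack([a[:,:560],b[:,:576]]),None,fx=.7,fy=.7); cv2.imwrite("pics/crop1.png",c); print(c.shape)
hsv=cv2.cvtColor(im,cv2.COLOR_BGR2HSV)
m=cv2.inRange(hsv,(50,120,60),(75,255,255)); m[:, :300]=0;m[:,380:]=0
k,_=max(((x,cv2.contourArea(x)) for x in cv2.findContours(m,0,2)[0]),key=lambda t:t[1]); e=cv2.fitEllipse(k);print(e)
print("flange centre",pix2world("top",*e[0],z=.018))
d=np.load("top_d.npy")
print("rim px height",[ (u,v,np.round(pix2world("top",u,v,d=d[v,u]),3)) for u,v in[(339,272),(339,266),(320,272),(499,245),(468,270),(474,219),(450,245),(330,177)]])
# all points with height .158-.172 near chopper
P=np.array([pix2world("top",u,v,d=d[v,u]) for v in range(205,290) for u in range(410,510) if d[v,u]>0])
q=P[(abs(P[:,2]-.163)<.006)]; print(len(q),q.min(0),q.max(0),cv2.minEnclosingCircle(q[:,:2].astype(np.float32)))
```

```text
(343, 795, 3)
((338.1605529785156, 271.4609069824219), (49.11510467529297, 50.03978729248047), 160.57003784179688)
flange centre [ 0.44830886 -0.044321    0.018     ]
rim px height [(339, 272, array([ 0.448, -0.044,  0.059])), (339, 266, array([ 0.462, -0.044,  0.061])), (320, 272, array([0.447, 0.002, 0.02 ])), (499, 245, array([ 0.507, -0.398,  0.159])), (468, 270, array([ 0.451, -0.343,  0.108])), (474, 219, array([ 0.565, -0.342,  0.166])), (450, 245, array([ 0.51 , -0.305,  0.104])), (330, 177, array([ 0.684, -0.024,  0.06 ]))]Traceback (most recent call last):
  File "<stdin>", line 13, in <module>
  File "h.py", line 4, in pix2world
    p=camera_params(name); f=200/np.tan(np.radians(p["fovy"])/2)
ValueError: time passes only in moves, steps and waits
```

View pics/crop1.png

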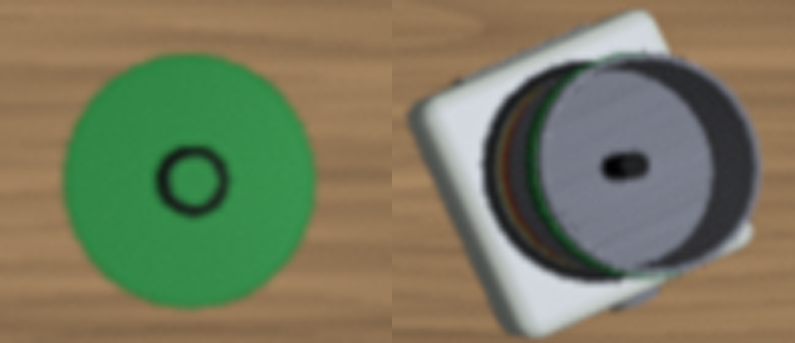

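Crop: the knob's top is at (339.2,271.9). The bowl rim is centred at about (473.3,245.7), 55 px across.

```bash
cat >> h.py <<'E'
def to_tool(tgt,st):
    return np.round(np.array(st["tcp_rot"]).T@(np.array(tgt)-st["eef_pos"])*1000,1)
E
python3 - <<'E'
from h import *
s=read_state()
print("knob",pix2world("top",339.0,271.7,z=.057)); print("rim",pix2world("top",473.3,245.7,z=.165), 
 [np.round(pix2world("top",u,v,z=.165),3) for u,v in [(501,245.7),(473.3,217.9),(473.3,273.5)]])
for t in [(.5,-.34,.30),(.448,-.044,.20)]: print(to_tool(t,s))
print(s["time_s"], camera_params("wrist"))
E
```

```text
knob [ 0.4482228  -0.04418094  0.057     ]
rim [ 0.50512591 -0.3378812   0.165     ] [array([ 0.505, -0.4  ,  0.165]), array([ 0.567, -0.341,  0.165]), array([ 0.444, -0.335,  0.165])]
[ 411.6 -231.8  -47.1]
[ 426.9 -531.8   53.3]
0.1 {'fovy': 59.00508799351189, 'cx': 319.8496323910366, 'cy': 198.5813083205493, 'k1': 0.006399085385193846, 'hand_eye': array([[ 5.02875966e-04, -9.46460020e-01, -3.22820660e-01,
         8.30020707e-02],
       [ 9.99999870e-01,  5.03363831e-04,  8.19717034e-05,
        -4.19620162e-04],
       [ 8.49133040e-05, -3.22820659e-01,  9.46460150e-01,
        -1.21119107e-01],
       [ 0.00000000e+00,  0.00000000e+00,  0.00000000e+00,
         1.00000000e+00]])}
```

>>> {"method": "play_rows", "body": {"deltas": [[[85, 0, 0, -50, 0, 0, 0], [85, 60, -34, -50, 0, 0, 0], [85, 118, -66, -50, 0, 0, 0], [85, 176, -99, -50, 0, 0, 0], [85, 234, -132, -50, 0, 0, 0], [85, 292, -165, -50, 0, 0, 0], [85, 350, -198, -50, 0, 0, 0], [85, 412, -232, -50, 0, 0, 0], [85, 412, -232, -50, 0, 0, 0], [85, 412, -232, -50, 0, 0, 0]]]}}

```text
time_s: 1.35
eef_pos: [0.5029, -0.3367, 0.3027]
tcp_rot: [[0.974, 0.229, 0.0], [0.229, -0.974, 0.002], [0.001, -0.002, -1.0]]
force: [0.4, -0.7, -0.1]
gripper_width: 0.0846
gripper_force: 0.0
```

Run:
```python
from h import *
s=read_state(); im,d=capture("wrist"); cv2.imwrite("pics/w1.png",im[:,:,::-1]); np.savez("w1.npz",d=d,p=s["eef_pos"],r=s["tcp_rot"])
print(s["eef_pos"],np.round(s["tcp_rot"],3),s["joints"],s["force"])
print(to_tool((.448,-.044,.20),s),to_tool((.448,-.044,.047),s))
```

```text
[ 0.50286652 -0.33667365  0.30270639] [[ 0.974  0.229  0.   ]
 [ 0.229 -0.974  0.002]
 [ 0.001 -0.002 -1.   ]] [ 0.5499923   0.43184135 -0.05633767  1.55386759  0.02380965  1.15730267
 -0.85088466] [ 0.37564803 -0.73914298 -0.14876343]
[  13.4 -297.3  103.2] [  13.3 -297.   256.2]
```

View pics/w1.png

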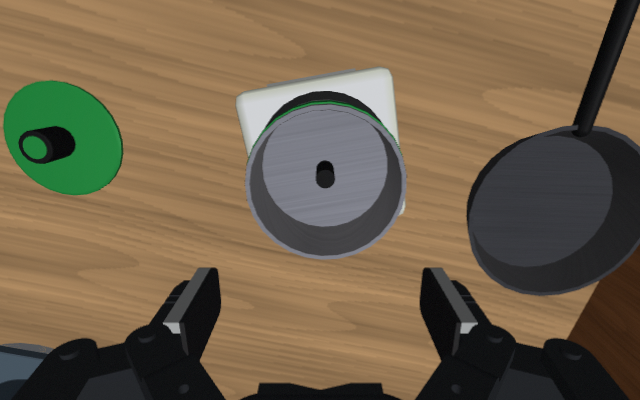

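The wrist view shows the bowl mouth: left edge at 246, right at 406, top at about 103, bottom at 258. Now I'll fit the circle.

Run:
```python
from h import *
from scipy.optimize import least_squares
z=np.load("w1.npz"); st=dict(eef_pos=z["p"],tcp_rot=z["r"])
P=np.array([pix2world("wrist",u,v,z=.165,st=st) for u,v in[(246,180),(406,180),(327,258),(326,102.5),(282,248),(372,247)]])
r=least_squares(lambda c:np.hypot(*(P[:,:2]-c[:2]).T)-c[2],[.5,-.34,.062]); print(r.x,r.fun)
```

```text
[ 0.50777303 -0.33974605  0.06187236] [-0.00071383 -0.00094354 -0.00111133  0.00071247  0.00083519  0.00122103]
```

>>> {"method": "play_rows", "body": {"deltas": [[[85, 2, -60, 0, 0, 0, 0], [85, 5, -120, 0, 0, 0, 0], [85, 8, -180, 0, 0, 0, 0], [85, 10, -240, 30, 0, 0, 0], [85, 13, -297, 60, 0, 0, 0], [85, 13, -297, 103, 0, 0, 0], [85, 13, -297, 103, 0, 0, 0], [85, 13, -297, 103, 0, 0, 0]]]}}

```text
time_s: 2.4
eef_pos: [0.4474, -0.0491, 0.2014]
tcp_rot: [[0.975, 0.221, 0.001], [0.221, -0.975, -0.001], [0.001, 0.001, -1.0]]
force: [-0.1, 0.3, 0.7]
gripper_width: 0.0849
gripper_force: 0.0
```

Run:
```python
from h import *
s=read_state(); im,d=capture("wrist"); cv2.imwrite("pics/w2.png",im[:,:,::-1])
print(s["eef_pos"],np.round(s["tcp_rot"],3),s["time_s"])
np.savez("w2.npz",d=d,p=s["eef_pos"],r=s["tcp_rot"])
```

```text
[ 0.44738149 -0.04912848  0.20141458] [[ 0.975  0.221  0.001]
 [ 0.221 -0.975 -0.001]
 [ 0.001  0.001 -1.   ]] 2.4
```

View pics/w2.png

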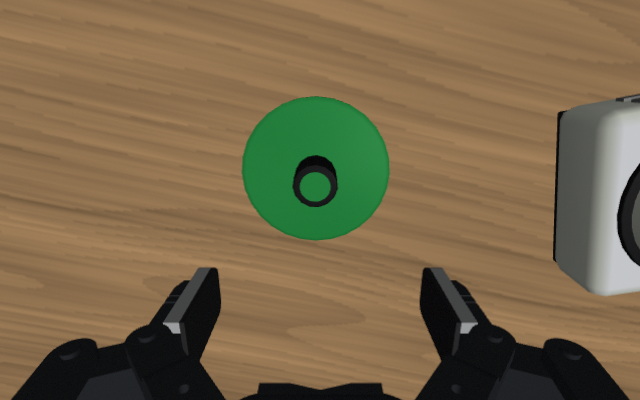

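Cover in view: knob top at about (315,186), flange spanning 242–389 × 97–240.

Run:
```python
from h import *
z=np.load("w2.npz"); st=dict(eef_pos=z["p"],tcp_rot=z["r"])
k=pix2world("wrist",315,186,z=.057,st=st); print(k)
P=np.array([pix2world("wrist",u,v,z=.018,st=st) for u,v in[(242,168),(389,168),(316,97),(316,240)]]); print(P.mean(0),np.ptp(P,0))
s=read_state(); print(s["eef_pos"],to_tool([k[0],k[1],.047],s))
```

```text
[ 0.44934657 -0.04448217  0.057     ]
[ 0.4517728  -0.04413864  0.018     ] [0.12728386 0.12672929 0.        ]
[ 0.44774688 -0.04910888  0.20172259] [  2.3  -4.3 154.7]
```

>>> {"method": "play_rows", "body": {"deltas": [[[85, 2, -4, 40, 0, 0, 0], [85, 2, -4, 90, 0, 0, 0], [85, 2, -4, 125, 0, 0, 0], [85, 2, -4, 145, 0, 0, 0], [85, 2, -4, 154, 0, 0, 0], [85, 2, -4, 154, 0, 0, 0], [30, 2, -4, 154, 0, 0, 0], [20, 2, -4, 154, 0, 0, 0], [20, 2, -4, 154, 0, 0, 0], [20, 2, -4, 154, 0, 0, 0]]]}}

```text
time_s: 3.7
eef_pos: [0.4483, -0.0434, 0.0471]
tcp_rot: [[0.975, 0.223, 0.001], [0.223, -0.975, -0.0], [0.001, 0.0, -1.0]]
force: [-2.0, -0.5, 10.6]
gripper_width: 0.0344
gripper_force: 58.7
```

>>> {"method": "play_rows", "body": {"deltas": [[[20, 0, 0, 0, 0, 0, 0], [20, 0, 0, 0, 0, 0, 0], [20, 0, 0, 0, 0, 0, 0], [20, 0, 0, 0, 0, 0, 0]]]}}

```text
time_s: 4.2
eef_pos: [0.4483, -0.0434, 0.0471]
tcp_rot: [[0.975, 0.223, 0.001], [0.223, -0.975, -0.0], [0.001, 0.001, -1.0]]
force: [-1.1, -0.3, 11.5]
gripper_width: 0.0346
gripper_force: 58.7
```

>>> {"method": "play_rows", "body": {"deltas": [[[20, 0, 0, -20, 0, 0, 0], [20, 0, 0, -60, 0, 0, 0], [20, 0, 0, -115, 0, 0, 0], [20, 0, 0, -170, 0, 0, 0], [20, 0, 0, -210, 0, 0, 0], [20, 0, 0, -210, 0, 0, 0]]]}}

```text
time_s: 4.95
eef_pos: [0.4491, -0.0433, 0.2591]
tcp_rot: [[0.975, 0.223, 0.006], [0.223, -0.975, -0.0], [0.006, 0.002, -1.0]]
force: [-0.6, 0.0, -1.9]
gripper_width: 0.0348
gripper_force: 60.1
```

Run:
```python
from h import *
s=read_state(); print(s["eef_pos"],s["force"],s["gripper_width"],to_tool([.5078,-.3397,.255],s))
```

```text
[ 0.4490948  -0.04326885  0.25909664] [-0.56185228  0.00775218 -1.9236508 ] 0.03477440446768582 [ -8.8 302.1   4.5]
```

>>> {"method": "play_rows", "body": {"deltas": [[[20, 0, 30, 0, 0, 0, 0], [20, -2, 80, 0, 0, 0, 0], [20, -3, 130, 0, 0, 0, 0], [20, -5, 180, 0, 0, 0, 0], [20, -6, 230, 0, 0, 0, 0], [20, -8, 270, 0, 0, 0, 0], [20, -9, 295, 3, 0, 0, 0], [20, -9, 302, 4, 0, 0, 0], [20, -9, 302, 4, 0, 0, 0], [20, -9, 302, 4, 0, 0, 0]]]}}

```text
time_s: 6.2
eef_pos: [0.5066, -0.3381, 0.2521]
tcp_rot: [[0.974, 0.225, -0.0], [0.225, -0.974, 0.001], [-0.0, -0.001, -1.0]]
force: [-0.1, 0.1, -1.9]
gripper_width: 0.0347
gripper_force: 60.3
```

Run:
```python
from h import *
s=read_state(); im,d=capture("wrist"); im2,_=capture("scene")
cv2.imwrite("pics/c2.png",np.hstack([im[:,120:520],cv2.resize(im2[100:240,130:270],(400,400),interpolation=2)])[:,:,::-1])
print(s["eef_pos"],np.round(s["tcp_rot"],3),s["force"],s["gripper_width"],to_tool([.5078,-.3397,.255],s))
np.savez("w3.npz",p=s["eef_pos"],r=s["tcp_rot"])
```

```text
[ 0.50657472 -0.33810566  0.25212739] [[ 0.974  0.225 -0.   ]
 [ 0.225 -0.974  0.001]
 [-0.    -0.001 -1.   ]] [-0.14369904  0.10942518 -1.876567  ] 0.034691602589038695 [ 0.8  1.8 -2.9]
```

View pics/c2.png

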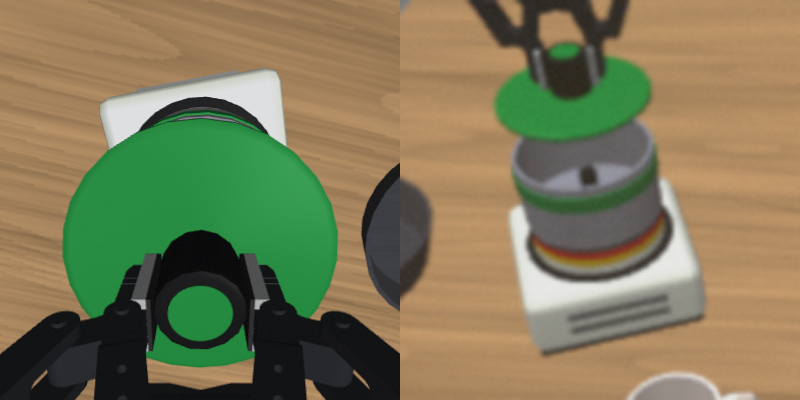

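The cover is held level, its knob top at wrist pixel (320,312). The scene view shows it above the bowl mouth.

Run:
```python
from h import *
z=np.load("w3.npz"); st=dict(eef_pos=z["p"],tcp_rot=z["r"])
k=pix2world("wrist",320,312.5,z=st["eef_pos"][2]+.010,st=st); print("knob",k)
P=np.array([pix2world("wrist",u,v,z=st["eef_pos"][2]-.029,st=st) for u,v in[(183,240),(458,240),(320,118),(320,365)]])
from scipy.optimize import least_squares
r=least_squares(lambda c:np.hypot(*(P[:,:2]-c[:2]).T)-c[2],[.5,-.34,.066]); print(r.x,r.fun)
for c in (k[:2],r.x[:2]): print(np.array(st["tcp_rot"]).T[:, :2]@(np.array([.5078,-.3397])-c)*1000)
```

```text
knob [ 0.50671645 -0.33774337  0.26212739]
[ 0.50907837 -0.33738407  0.06471897] [ 7.54393468e-05  7.49603168e-05 -8.53693417e-05 -6.50303218e-05]
[ 0.61661485  2.14994712 -0.00217458]
[-1.76568021e+00  1.96980971e+00 -1.67731835e-03]
```

>>> {"method": "play_rows", "body": {"deltas": [[[20, 0, 2, 5, 0, 0, 0], [20, 0, 2, 20, 0, 0, 0], [20, 0, 2, 32, 0, 0, 0], [20, 0, 2, 38, 0, 0, 0], [20, 0, 2, 42, 0, 0, 0], [20, 0, 2, 45, 0, 0, 0], [20, 0, 2, 45, 0, 0, 0]]]}}

```text
time_s: 7.18
eef_pos: [0.5069, -0.3416, 0.2073]
tcp_rot: [[0.975, 0.223, 0.0], [0.223, -0.975, 0.0], [0.0, -0.0, -1.0]]
force: [0.0, -0.0, -1.8]
gripper_width: 0.0347
gripper_force: 60.3
```

>>> {"method": "play_rows", "body": {"deltas": [[[20, 0, 0, 2, 0, 0, 0], [20, 0, 0, 4, 0, 0, 0], [20, 0, 0, 6, 0, 0, 0], [20, 0, 0, 8, 0, 0, 0], [20, 0, 0, 9, 0, 0, 0], [20, 0, 0, 9, 0, 0, 0]]]}}

```text
time_s: 7.92
eef_pos: [0.5069, -0.3416, 0.1986]
tcp_rot: [[0.975, 0.223, 0.0], [0.223, -0.975, -0.0], [0.0, 0.0, -1.0]]
force: [-2.1, 0.8, 3.3]
gripper_width: 0.0347
gripper_force: 60.7
```

>>> {"method": "play_rows", "body": {"deltas": [[[20, 0, 0, 2, 0, 0, 0], [20, 0, 0, 4, 0, 0, 0], [20, 0, 0, 6, 0, 0, 0], [20, 0, 0, 8, 0, 0, 0], [20, 0, 0, 10, 0, 0, 0], [20, 0, 0, 11, 0, 0, 0], [20, 0, 0, 11, 0, 0, 0], [20, 0, 0, 11, 0, 0, 0]]]}}

```text
time_s: 8.93
eef_pos: [0.5069, -0.3416, 0.1878]
tcp_rot: [[0.975, 0.223, 0.0], [0.223, -0.975, -0.0], [0.0, 0.0, -1.0]]
force: [-3.1, 2.3, 9.0]
gripper_width: 0.0345
gripper_force: 60.9
```

Run:
```python
from h import *
s=read_state(); im,d=capture("wrist"); im2,_=capture("scene")
cv2.imwrite("pics/c3.png",np.hstack([im[:,120:420],cv2.resize(im2[135:235,155:255],(500,500),interpolation=2)[:400]])[:,:,::-1])
print(s["eef_pos"],s["force"],s["ft_torque"],s["time_s"])
```

```text
[ 0.50693746 -0.34159599  0.18784983] [-3.08568183  2.26462282  9.0274486 ] [0.49901172 0.69005785 0.0340946 ] 8.925
```

View pics/c3.png

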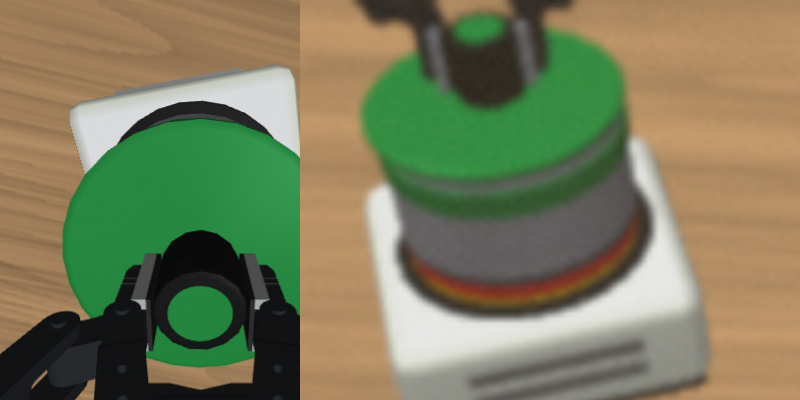

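The picture shows the flange on the rim all round. The white band is out of sight, a thin strip of yellow still shows at the collar, and the red band shows. Force plus cover weight comes to about 10.9 N, so the bowl is about 11.8 mm down. I'll check that it holds steady.

>>> {"method": "play_rows", "body": {"deltas": [[[20, 0, 0, 0, 0, 0, 0], [20, 0, 0, 0, 0, 0, 0], [20, 0, 0, 0, 0, 0, 0], [20, 0, 0, 0, 0, 0, 0], [20, 0, 0, 0, 0, 0, 0], [20, 0, 0, 0, 0, 0, 0]]]}}

```text
time_s: 9.78
eef_pos: [0.5069, -0.3416, 0.1879]
tcp_rot: [[0.975, 0.223, 0.0], [0.223, -0.975, -0.0], [0.0, 0.0, -1.0]]
force: [-4.0, 2.5, 9.3]
gripper_width: 0.0348
gripper_force: 60.9
```

```bash
python3 -c "
from station import *
print(finish_job())"
```

```text
the job is handed in; nothing more can be done
None
```

The green cover is seated squarely on the chopper bowl with its flange on the rim, pressed about 12 mm down to the yellow band (from push force and tool height) and still held; the job is handed in, with no verdict shown.

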